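Load the digester rack with the sample flasks in the same order

TASK

Move the four capped flasks one by one from the grey sample rack into the blue digester rack, keeping their order counted from the red end: the flask nearest the grey rack's red end goes into the pocket nearest the blue rack's red end, the next into the next pocket, and so on. Keep the flasks upright, set each down gently rather than dropping it, and leave all four standing flat in their pockets.

Things in the scene. Friction and masses are not known exactly. Their poses are not given: they have to be found in the camera images.
- flask_yellow_mid (a point): Loose conical glass flask, yellow screw cap, 102 mm tall, under 0.1 kg, upright in a grey rack's pocket. Point: its centre, on its axis, 51 mm above the flat underside; z up its axis. Base 44 mm across, cone, then neck 22 mm across from 56 mm above the underside; cap 28 mm across, 22 mm high, at the top (cap's middle 40 mm above the point): take it by the cap.
- flask_green_mid (a point): Loose conical glass flask, green screw cap, 102 mm tall, under 0.1 kg, upright in a grey rack's pocket. Point: its centre, on its axis, 51 mm above the flat underside; z up its axis. Base 44 mm across, cone, then neck 22 mm across from 56 mm above the underside; cap 28 mm across, 22 mm high, at the top (cap's middle 40 mm above the point): take it by the cap.
- flask_white_mid (a point): Loose conical glass flask, white screw cap, 102 mm tall, under 0.1 kg, upright in a grey rack's pocket. Point: its centre, on its axis, 51 mm above the flat underside; z up its axis. Base 44 mm across, cone, then neck 22 mm across from 56 mm above the underside; cap 28 mm across, 22 mm high, at the top (cap's middle 40 mm above the point): take it by the cap.
- flask_purple_mid (a point): Loose conical glass flask, purple screw cap, 102 mm tall, under 0.1 kg, upright in a grey rack's pocket. Point: its centre, on its axis, 51 mm above the flat underside; z up its axis. Base 44 mm across, cone, then neck 22 mm across from 56 mm above the underside; cap 28 mm across, 22 mm high, at the top (cap's middle 40 mm above the point): take it by the cap.
- sample_rack: Light grey rack, fixed, holding the flasks, 18 mm high, x -38 to 58 mm (ledge with tags at +x). Row of four round pockets along y: x = 0, y = +102, +34, -34, -102 mm; each 60 mm across, floor 6 mm above the bench. Origin on the bench under the row's middle, z up. Red block (26 mm high) caps its +y end, y = 138 to 154 mm. Left or right, turned any way.
- digester_rack: Blue rack, fixed, empty at the start, 18 mm high, x -38 to 38 mm. Row of four round pockets along y: x = 0, y = +102, +34, -34, -102 mm; each 60 mm across, floor 6 mm above the bench. Origin on the bench under the row's middle, z up. Red block (26 mm high) caps its +y end, y = 138 to 154 mm. Left or right, turned any way.
- tag_yellow: Flat yellow tag 14 x 30 x 2 mm, fixed on the grey rack's ledge, 48 mm to the rack's +x side of the pocket in which the yellow-capped flask starts; it stays there as a record of that place. Origin at the centre of its underside, 18 mm above the bench; axes as the grey rack's.
- tag_green: Flat green tag 14 x 30 x 2 mm, fixed on the grey rack's ledge, 48 mm to the rack's +x side of the pocket in which the green-capped flask starts; it stays there as a record of that place. Origin at the centre of its underside, 18 mm above the bench; axes as the grey rack's.
- tag_white: Flat white tag 14 x 30 x 2 mm, fixed on the grey rack's ledge, 48 mm to the rack's +x side of the pocket in which the white-capped flask starts; it stays there as a record of that place. Origin at the centre of its underside, 18 mm above the bench; axes as the grey rack's.
- tag_purple: Flat purple tag 14 x 30 x 2 mm, fixed on the grey rack's ledge, 48 mm to the rack's +x side of the pocket in which the purple-capped flask starts; it stays there as a record of that place. Origin at the centre of its underside, 18 mm above the bench; axes as the grey rack's.
Mind the look-alikes: they are no part of the job. What is shaped like the part that bears flask_purple_mid but pink is not meant.

How it is judged:
By the outcome, as a careful person would: the job done as asked, in the order asked, and still so for the second after the job is handed in, with the robot touching nothing.
It also fails if it takes over 128 s, if anything falls off the work surface, if the arm or the gripper's body presses on something with over 40 N, if the wrist force passes 120 N, or if a joint passes its speed limit or range.

ROBOT

A 6-joint arm with a two-finger parallel gripper is mounted at the origin on the work surface. World frame = base frame: x ahead of the robot, y to its left, z up, the work surface at z = 0. Lengths are in m, angles in degrees, forces in N, time in s.
With the tool pointing down it reaches from about 0.4 to 0.825 m from the base axis. Payload 7 kg.
Tool frame: the origin (TCP) lies on the centre line of the jaws, within the pads' length; the fingertips stand 14 mm ahead of it and the grasp point (between the pads) lies 5 mm behind it; z points along the fingers, y is the line along which they close (so a half turn about z gives the same grasp; the last joint's range is limited). The gripper opens to 88 mm and grips with 3 to 60 N. Pads are 19 mm wide; open, the fingers measure 130 mm over their backs; the gripper's body (78 mm by 193 mm) begins 47 mm behind the grasp point.
Start: joints at [-54.139, 20.546, 0.682, 0, -70.136, -16.507], TCP at [0.224, -0.637, 0.241] pointing down, gripper open.
Joint ranges: [-176.03, 176.03], [-82.01, 121.73], [-58.28, 71.71], [-173.87, 95.51], [-174.79, -0.11], [-173.66, 173.66]. Speed limits (degrees/s): [136.94, 136.94, 172.46, 180, 180, 180].

INTERFACE

Orientations are given as [roll, pitch, yaw] about the fixed x, y, z axes, in that order (R = Rz(yaw) Ry(pitch) Rx(roll)).
In Python, from plant import r gives the robot as it stands.
- The arm moves only by the tool send_rows, never from a script. Its argument "steps" is a list of rows, each an object with "dp": the shift along the tool's x, y, z in mm, a list of three; "roll": the turn about the tool's z in rad; "jaw": the opening in per cent of the stroke, from 0 (shut) to 100 (fully open). In form: [{"dp": [tx, ty, tz], "roll": roll, "jaw": jaw}, ...]. A call has 1 to 5 rows; each row is the pose to reach, as a shift and turn from the pose commanded when the call began, along the tool's axes at that moment; what a row does not reach only later rows make up. A row lasts 1/8 s, in which the tool goes at most 62.5 mm and 10.7 degrees, less where a joint would pass 70% of its speed; a pose out of reach is approached as far as the arm can. A call with a gripper value outside its range is refused whole. The fingers move at their own pace and stop on an object; "newtons" is the grip in N (left out, the last holds). Time passes only in rows, so rows that repeat a pose let the fingers close. It gives the time, the measured TCP pose, the force, the opening and the grip force at its end, in the units of the state.
- r.get_state(): the state, without advancing time (a new reading comes with each control period).
- r.capture(name): name is "scene" or "top" or "wrist"; returns a dict with "image" (420x560x3 uint8, blue, green, red), "K" (3x3 intrinsics, pixels), "dist" ([k1, k2, p1, p2, k3] as OpenCV has them; the pictures are not rectified), "rvec" (rotation vector, rad) and "tvec" (3), from world to camera coordinates, as OpenCV has them. Camera axes: x right, y down, z forward; pixel columns grow to the right and rows downward; lengths in m; the calibration is good to about 2 mm. A picture is of the moment at which its call begins. There is no depth.
- r.close_job(): hands the job in; it is judged then, once.
The state is a dict: "time_s": time; "joints": joint angles; "qd": joint speeds; "joint_torque": joint torques, N m; "tcp_pos": TCP position; "eef_rot": TCP orientation; "contact_force": force on the tool from outside, world axes, zero at the start; "moment": the same for the moment, N m; "gripper_width": finger opening in m; "gripper_force": force on a finger pad.
Only numpy, scipy, OpenCV 4.12 (cv2) and the standard library are available. Lean on these libraries where they do the work, as an engineer would, in place of code of your own. Each camera call takes 0.05 s, during which the arm holds its last target. There are 200 camera calls.

## Working session

There is one attempt and no reset: what is moved stays moved. The work goes in short steps, Python scripts to look and compute and a tool call to move; the robot and the scene stay as the last step left them, time stands still between calls to the robot, and variables do not carry over. Pictures are saved under pics/ and viewed, at most 14 in all, crops included, and the job is handed in when it is done.

Besides the shell and the picture viewer there is one more tool, called after "Request:" as name([rows], argument=value, ...), one row to a line, values as JSON. send_rows: Moves the arm, as the interface text tells. Its arguments: {"type":"object","properties":{"steps":{"type":"array","items":{"type":"object","properties":{"dp":{"type":"array","items":{"type":"number"}},"roll":{"type":"number"},"jaw":{"type":"number"}}}},"newtons":{"type":"number"}},"required":["steps"]}

```bash
mkdir -p pics; ls; python3 - <<'E'
from plant import r
import cv2
s=r.get_state();print(s)
for n in("scene","top"):
    c=r.capture(n);cv2.imwrite(f"pics/{n}0.png",c["image"]);print(n,c["K"],c["dist"],c["rvec"],c["tvec"])
E
```

```text
pics
{'time_s': 0.0, 'joints': array([-5.41382681e+01,  2.05911533e+01,  6.33128976e-01, -1.93795044e-02,
       -7.01344660e+01, -1.65086438e+01]), 'qd': array([ 0.06916375,  0.00139844,  0.06128283,  0.07771471,  0.02561665,
       -0.01023925]), 'joint_torque': array([ 2.95079924e-03, -5.82727003e+01,  2.93050271e+01,  6.99695706e+00,
        6.76034237e-03, -1.33993481e-04]), 'tcp_pos': array([ 0.22352666, -0.63642495,  0.23962327]), 'eef_rot': array([ 1.79906145e+02, -8.81759780e-03, -1.60653505e+02]), 'contact_force': array([-0.47861326, -0.01236951,  0.14771444]), 'moment': array([ 0.00786448, -0.03656836, -0.04370157]), 'gripper_force': 0.0, 'gripper_width': 0.0875306178315951}
scene [[384.37478556   0.         278.62320426]
 [  0.         384.37478556 212.3955222 ]
 [  0.           0.           1.        ]] [-0.08143407  0.          0.          0.          0.        ] [ 2.11182223  1.221739   -0.46164233] [-0.27321332 -0.31495704  1.26407634]
top [[510.8170927    0.         283.92257501]
 [  0.         510.8170927  209.94792582]
 [  0.           0.           1.        ]] [-0.01520096  0.          0.          0.          0.        ] [ 2.1254103  -2.17527701  0.17446984] [-0.01298174  0.5560803   0.95513015]
```

View pics/top0.png

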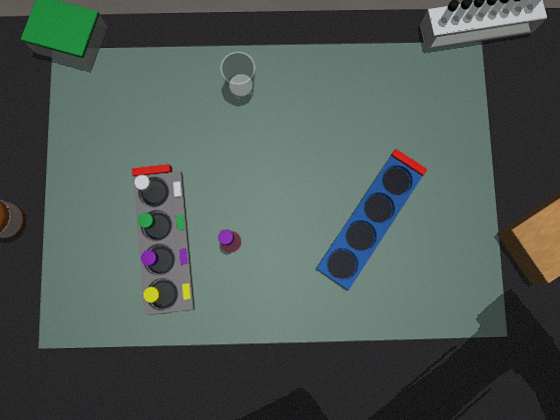

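View pics/scene0.png

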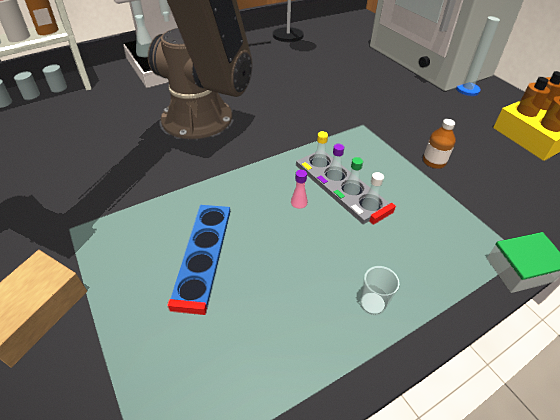

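Top view: the grey rack is at left. From its red end (152,170), the caps run white (142,182), green (146,220), purple (149,258), yellow (151,295), each with its matching tag to the right. The blue rack runs from its red end (409,162) to (343,263). 

Candidates for the purple flask: the one in the rack at (149,258), beside the purple tag, and the loose pink flask with a purple cap at (226,237), which is the decoy. I choose the one in the rack. The beaker at (238,75) and the pink flask are obstacles.

```bash
cat > h.py <<'E'
import cv2, numpy as np
from plant import r
def cap(n):
    c=r.capture(n); return c
def ray(c,px):
    u=cv2.undistortPoints(np.array(px,float).reshape(-1,1,2),c["K"],c["dist"]).reshape(-1,2)
    R=cv2.Rodrigues(c["rvec"])[0]; t=np.array(c["tvec"]).ravel()
    return -R.T@t, np.c_[u,np.ones(len(u))]@R
def plane(c,px,z):
    o,d=ray(c,px); return o+d*((z-o[2])/d[:,2])[:,None]
def tri(c1,p1,c2,p2):
    o1,d1=ray(c1,p1);o2,d2=ray(c2,p2);out=[]
    for a,b in zip(d1,d2):
        A=np.c_[a,-b]; s=np.linalg.lstsq(A,o2-o1,rcond=None)[0]
        P,Q=o1+s[0]*a,o2+s[1]*b; out.append([*(P+Q)/2,np.linalg.norm(P-Q)])
    return np.array(out)
HUE=dict(yellow=(22,35),green=(50,75),purple=(130,150),blue=(100,122),red=(0,4))
def blobs(c,col,amin=20):
    h=cv2.cvtColor(c["image"],cv2.COLOR_BGR2HSV)
    if col=="white": m=cv2.inRange(h,(0,0,150),(180,40,255))
    else:
        a,b=HUE[col]; m=cv2.inRange(h,(a,120,60),(b,255,255))
    cs=cv2.findContours(m,cv2.RETR_EXTERNAL,cv2.CHAIN_APPROX_NONE)[0]
    return [x for x in cs if cv2.contourArea(x)>=amin]
def cen(k):
    M=cv2.moments(k); return M["m10"]/M["m00"],M["m01"]/M["m00"]
E
python3 - <<'E'
from h import *
np.set_printoptions(precision=4,suppress=True)
for n in("top","scene"):
    c=cap(n); print(n,"cam",ray(c,[[280,210]])[0])
    for col in("yellow","green","purple","white","blue","red"):
        print(col,[(*np.round(cen(k),1),cv2.contourArea(k)) for k in blobs(c,col)][:12])
cv2.imwrite("pics/crop0.png",cv2.resize(cap("top")["image"][150:330,110:260],None,fx=3.3,fy=3.3,interpolation=cv2.INTER_CUBIC))
E
```

```text
top cam [ 0.4084 -0.0107  1.027 ]
yellow [(np.float64(151.7), np.float64(294.1), 201.5), (np.float64(186.1), np.float64(291.0), 88.0)]
green [(np.float64(179.9), np.float64(222.2), 78.0), (np.float64(145.2), np.float64(219.8), 159.5), (np.float64(59.3), np.float64(25.9), 2902.5)]
purple [(np.float64(148.3), np.float64(257.4), 167.0), (np.float64(182.8), np.float64(256.3), 84.5), (np.float64(225.4), np.float64(236.9), 160.5)]
white [(np.float64(176.8), np.float64(188.5), 92.0), (np.float64(141.3), np.float64(181.6), 147.0), (np.float64(239.6), np.float64(79.5), 122.5), (np.float64(482.3), np.float64(19.3), 1167.0)]
blue [(np.float64(368.8), np.float64(222.7), 5086.0)]
red [(np.float64(151.0), np.float64(169.6), 258.5), (np.float64(409.1), np.float64(161.6), 251.0)]
scene cam [ 1.0766 -0.3275  0.7109]
yellow [(np.float64(306.4), np.float64(165.6), 31.0), (np.float64(322.1), np.float64(136.9), 95.5), (np.float64(527.9), np.float64(131.5), 1965.0)]
green [(np.float64(530.9), np.float64(254.6), 1950.0), (np.float64(338.8), np.float64(193.4), 31.5), (np.float64(356.4), np.float64(163.1), 1
[... 220 characters left out ...]
208.1), np.float64(387.2), 24.0), (np.float64(261.1), np.float64(392.3), 3191.0), (np.float64(320.9), np.float64(368.4), 25.0), (np.float64(345.7), np.float64(364.7), 51.0), (np.float64(323.3), np.float64(359.8), 25.5), (np.float64(201.7), np.float64(366.7), 52.0), (np.float64(294.0), np.float64(357.2), 138.5), (np.float64(161.5), np.float64(329.6), 86.5), (np.float64(340.1), np.float64(318.0), 108.0), (np.float64(481.2), np.float64(365.3), 8707.0), (np.float64(378.3), np.float64(288.5), 1237.0)]
blue [(np.float64(201.5), np.float64(254.4), 3191.0), (np.float64(468.7), np.float64(89.9), 163.5)]
red [(np.float64(186.6), np.float64(306.7), 394.5), (np.float64(382.0), np.float64(213.1), 232.0)]
```

View pics/crop0.png

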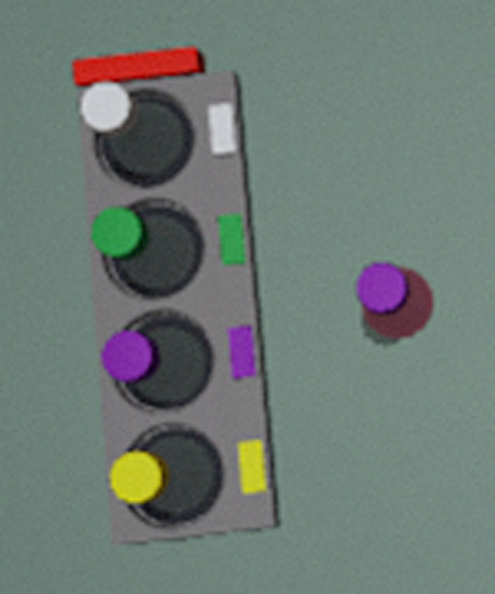

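The close crop confirms it: caps white (105,107), green (117,232), purple (129,356) and yellow (136,477) sit in the grey rack beside their own tags. The purple-capped pink flask at (382,288) stands outside the rack, so it stays untouched.

```bash
python3 - <<'E'
from h import *
np.set_printoptions(precision=4,suppress=True)
t=cap("top");s=cap("scene")
T={"white":(141.3,181.6),"green":(145.2,219.8),"purple":(148.3,257.4),"yellow":(151.7,294.1)}
# scene white cap: find near (377,178)
w=[cen(k) for k in blobs(s,"white",15)]; w=min(w,key=lambda p:np.hypot(p[0]-377,p[1]-178)); print("w",w)
S={"white":w,"green":(356.4,163.1),"purple":(338,149.6),"yellow":(322.1,136.9)}
for k in T: print(k,plane(t,[T[k]],.106)[0],tri(t,[T[k]],s,[S[k]])[0])
print("pink",tri(t,[(225.4,236.9)],s,[(300.9,175.8)])[0])
tg=plane(t,[(176.8,188.5),(179.9,222.2),(182.8,256.3),(186.1,291)],.02);print("tags",tg)
y=tg[0]-tg[3];y/=np.linalg.norm(y);x=np.array([y[1],-y[0],0])
print("rack yaw",np.degrees(np.arctan2(-y[0],y[1])),"span",np.linalg.norm(tg[0]-tg[3]),"pockets",(tg-.048*x)[:,:2])
print("tags scene",plane(s,[(338.8,193.4),(322,178.8),(306.4,165.6)],.02))
# red blocks top
for c,n in((t,"t"),(s,"s")):
  for k in blobs(c,"red",100)[:2]:
    P=plane(c,k.reshape(-1,2),.026)[:,:2].astype(np.float32); print(n,"red",cv2.minAreaRect(P*1000))
# blue pockets: inner contours
for c,n in((t,"t"),(s,"s")):
  h=cv2.cvtColor(c["image"],cv2.COLOR_BGR2HSV); m=cv2.inRange(h,(100,120,60),(122,255,255))
  cs,hi=cv2.findContours(m,cv2.RETR_CCOMP,cv2.CHAIN_APPROX_NONE)
  for k,q in zip(cs,hi[0]):
    a=cv2.contourArea(k)
    if q[3]>=0 and a>150:
      P=plane(c,k.reshape(-1,2),.018)[:,:2].astype(np.float32)*1000; e=cv2.fitEllipse(P); print(n,"pocket",np.round(e[0],1),np.round(e[1],1))
    elif q[3]<0 and a>1000:
      P=plane(c,k.reshape(-1,2),.018)[:,:2].astype(np.float32)*1000; print(n,"outline",cv2.minAreaRect(P))
E
```

```text
w (343.1945357757946, 179.03076561766088)
white [0.6044 0.2355 0.106 ] [0.5835 0.197  0.1103 0.0802]
green [0.5335 0.2272 0.106 ] [0.5345 0.229  0.0979 0.0006]
purple [0.4653 0.2206 0.106 ] [0.4657 0.2227 0.0962 0.0008]
yellow [0.4001 0.2136 0.106 ] [0.4003 0.2162 0.0973 0.0011]
pink [0.5009 0.084  0.0912 0.0012]
tags [[0.607  0.1872 0.02  ]
 [0.5389 0.1806 0.02  ]
 [0.4713 0.1745 0.02  ]
 [0.4037 0.1678 0.02  ]]
rack yaw -84.55143039546397 span 0.2042096218109291 pockets [[0.6025 0.235 ]
 [0.5343 0.2284]
 [0.4667 0.2223]
 [0.3992 0.2156]]
tags scene [[0.5411 0.1812 0.02  ]
 [0.4729 0.1753 0.02  ]
 [0.4061 0.1687 0.02  ]]
t red ((645.4298706054688, 237.25241088867188), (16.35283088684082, 78.04740905761719), 5.271460056304932)
t red ((651.0826416015625, -280.7474670410156), (75.63555145263672, 16.127716064453125), 54.63367462158203)
s red ((660.016845703125, -282.8663024902344), (80.50474548339844, 25.97846221923828), 53.20986557006836)
s red ((655.006591796875, 230.96453857421875), (27.667598724365234, 92.62769317626953), 5.058314800262451)
t outline ((532.4990234375, -196.65444946289062), (76.06612396240234, 277.2075500488281), 54.57738494873047)
t pocket [ 449.1 -136.6] [56.2 56.7]
t pocket [ 504.  -175.8] [56.7 57.2]
t pocket [ 558.9 -214.8] [56.  56.9]
t pocket [ 613.8 -253.9] [55.3 56.9]
s outline ((534.9168090820312, -195.0260467529297), (79.46603393554688, 276.43560791015625), 54.44317626953125)
s pocket [ 622.4 -256.6] [50.9 56. ]
s pocket [ 567.2 -217. ] [50.2 55.8]
s pocket [ 512.1 -177.8] [49.2 55.6]
s pocket [ 457.3 -138.9] [48.1 54.7]
```

Request:
send_rows([
  {"dp": [-30, 33, 0], "roll": 0, "jaw": 80},
  {"dp": [-70, 76, 0], "roll": 0, "jaw": 80},
  {"dp": [-112, 121, 0], "roll": 0, "jaw": 80},
  {"dp": [-154, 166, 0], "roll": 0, "jaw": 80},
  {"dp": [-196, 211, 0], "roll": 0, "jaw": 80},
])

```text
time_s: 0.98
tcp_pos: [0.3392, -0.3711, 0.2408]
eef_rot: [-180.0, 0.0, -160.7]
contact_force: [1.8, -0.3, 0.4]
gripper_width: 0.0702
gripper_force: 0.0
```

```bash
cat >> h.py <<'E'
YG,YB=-174.55,144.6
G=dict(white=(604.3,236.3),green=(534,228),purple=(465.5,221.7),yellow=(400.2,215))
B=dict(white=(615.9,-255.2),green=(560.5,-215.8),purple=(505.1,-176.4),yellow=(449.7,-137.0))
def togo(xy,z,yaw):
    s=r.get_state(); p=s["tcp_pos"]*1000; e=np.radians(s["eef_rot"])
    c,n=np.cos(e[2]),np.sin(e[2]); d=np.array([*xy,z])-p
    R=np.array([[c,n,0],[n,-c,0],[0,0,-1]])
    a=(s["eef_rot"][2]-yaw+180)%360-180
    print("t",s["time_s"],"tcp",p.round(1),"rot",s["eef_rot"].round(2),"dp",(R@d).round(1),"roll",round(np.radians(a),3),"w",round(s["gripper_width"]*1000,1),"gf",round(s["gripper_force"],1),"F",s["contact_force"].round(1))
E
python3 -c "
from h import *
togo(G['white'],215,YG)"
```

```text
t 0.975 tcp [ 339.2 -371.1  240.8] rot [-1.7997e+02  3.0000e-02 -1.6066e+02] dp [-451.3  485.3   25.8] roll 0.242 w 70.2 gf 0.0 F [ 1.8 -0.3  0.4]
```

Request:
send_rows([
  {"dp": [-42, 45, 0], "roll": 0, "jaw": 80},
  {"dp": [-84, 90, 0], "roll": 0, "jaw": 80},
  {"dp": [-126, 135, 0], "roll": 0, "jaw": 80},
  {"dp": [-168, 180, 0], "roll": 0, "jaw": 80},
  {"dp": [-210, 225, 0], "roll": 0, "jaw": 80},
])

```text
time_s: 1.6
tcp_pos: [0.4627, -0.0889, 0.2411]
eef_rot: [-180.0, 0.1, -160.6]
contact_force: [1.3, -0.7, 0.3]
gripper_width: 0.0702
gripper_force: 0.0
```

Request:
send_rows([
  {"dp": [-42, 45, 0], "roll": 0, "jaw": 80},
  {"dp": [-84, 90, 0], "roll": 0.06, "jaw": 80},
  {"dp": [-126, 135, 0], "roll": 0.12, "jaw": 80},
  {"dp": [-168, 180, 0], "roll": 0.18, "jaw": 80},
  {"dp": [-208, 225, 5], "roll": 0.24, "jaw": 80},
])

```text
time_s: 2.22
tcp_pos: [0.5847, 0.1925, 0.2361]
eef_rot: [180.0, 0.1, -174.5]
contact_force: [2.4, 0.2, 0.2]
gripper_width: 0.0702
gripper_force: 0.0
```

```bash
python3 -c "
from h import *
togo(G['white'],215,YG)"
```

```text
t 2.225 tcp [584.7 192.5 236.1] rot [ 1.7997e+02  7.0000e-02 -1.7449e+02] dp [-23.7  41.7  21.1] roll 0.001 w 70.2 gf 0.0 F [2.4 0.2 0.2]
```

Request:
send_rows([
  {"dp": [-12, 21, 10], "roll": 0, "jaw": 80},
  {"dp": [-23.5, 41.5, 21], "roll": 0, "jaw": 80},
  {"dp": [-23.5, 41.5, 21], "roll": 0, "jaw": 80},
])

```text
time_s: 2.6
tcp_pos: [0.603, 0.2343, 0.2127]
eef_rot: [-179.9, -0.1, -174.4]
contact_force: [0.0, -1.2, 0.2]
gripper_width: 0.0702
gripper_force: 0.0
```

```bash
python3 - <<'E'
from h import *
togo(G['white'],92,YG)
c=cap("wrist"); cv2.imwrite("pics/w0.png",c["image"])
for p in ([.6043,.2363,.108],[.534,.228,.108]):
    print(cv2.projectPoints(np.array([p]),c["rvec"],c["tvec"],c["K"],c["dist"])[0].ravel())
E
```

```text
t 2.6 tcp [603.  234.3 212.7] rot [-1.7993e+02 -1.4000e-01 -1.7436e+02] dp [ -1.5   1.9 120.7] roll 0.003 w 70.2 gf 0.0 F [ 0.  -1.2  0.2]
[288.29144563 218.10735511]
[286.55476994 114.08100267]
```

View pics/w0.png

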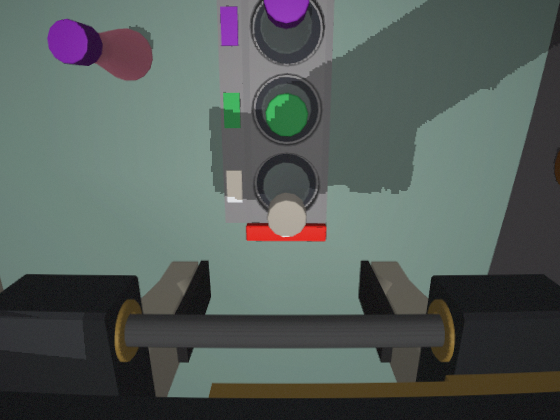

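The wrist view shows the white cap at (287,217) and the green at (287,115), both within 1 px of my predictions, with the jaws straddling. Next I descend and grip.

Request:
send_rows([
  {"dp": [-1, 1.5, 30], "roll": 0, "jaw": 80},
  {"dp": [-1, 1.5, 65], "roll": 0, "jaw": 80},
  {"dp": [-1, 1.5, 100], "roll": 0, "jaw": 80},
  {"dp": [-1, 1.5, 120], "roll": 0, "jaw": 80},
  {"dp": [-1, 1.5, 120], "roll": 0, "jaw": 80},
], newtons=20)

```text
time_s: 3.28
tcp_pos: [0.6033, 0.2339, 0.0936]
eef_rot: [-179.9, -0.1, -174.5]
contact_force: [-0.2, 0.1, 0.7]
gripper_width: 0.0702
gripper_force: 0.0
```

Request:
send_rows([
  {"dp": [0, 0, 0], "roll": 0, "jaw": 25},
  {"dp": [0, 0, 0], "roll": 0, "jaw": 15},
  {"dp": [0, 0, 0], "roll": 0, "jaw": 15},
  {"dp": [0, 0, 0], "roll": 0, "jaw": 15},
  {"dp": [0, 0, 0], "roll": 0, "jaw": 15},
], newtons=20)

```text
time_s: 3.9
tcp_pos: [0.6042, 0.2355, 0.0947]
eef_rot: [180.0, 0.0, -174.4]
contact_force: [-0.5, 0.5, 1.9]
gripper_width: 0.0276
gripper_force: 20.0
```

```bash
python3 -c "
from h import *
togo(G['white'],225,YG)"
```

```text
t 3.9 tcp [604.2 235.5  94.7] rot [ 1.7999e+02  1.0000e-02 -1.7439e+02] dp [  -0.2    0.7 -130.3] roll 0.003 w 27.6 gf 20.0 F [-0.5  0.5  1.9]
```

Request:
send_rows([
  {"dp": [0, 0, -15], "roll": 0, "jaw": 15},
  {"dp": [0, 0, -55], "roll": 0, "jaw": 15},
  {"dp": [0, 0, -100], "roll": 0, "jaw": 15},
  {"dp": [0, -10, -130], "roll": 0, "jaw": 15},
  {"dp": [3, -40, -135], "roll": 0, "jaw": 15},
])

```text
time_s: 4.53
tcp_pos: [0.6062, 0.1964, 0.2335]
eef_rot: [179.9, 0.3, -174.3]
contact_force: [0.3, -0.9, -1.5]
gripper_width: 0.0277
gripper_force: 20.0
```

Request:
send_rows([
  {"dp": [4, -50, 0], "roll": 0, "jaw": 15},
  {"dp": [8, -105, 0], "roll": 0, "jaw": 15},
  {"dp": [12, -160, 0], "roll": 0, "jaw": 15},
  {"dp": [16, -215, 0], "roll": 0, "jaw": 15},
  {"dp": [20, -270, 0], "roll": 0, "jaw": 15},
])

```text
time_s: 5.15
tcp_pos: [0.6114, -0.077, 0.2309]
eef_rot: [-180.0, 0.1, -174.4]
contact_force: [1.7, 0.8, -0.5]
gripper_width: 0.0276
gripper_force: 20.0
```

Request:
send_rows([
  {"dp": [3, -50, 0], "roll": 0.14, "jaw": 15},
  {"dp": [7, -100, 0], "roll": 0.29, "jaw": 15},
  {"dp": [10, -145, 0], "roll": 0.44, "jaw": 15},
  {"dp": [13, -179, 0], "roll": 0.59, "jaw": 15},
  {"dp": [13, -179, 0], "roll": 0.715, "jaw": 15},
])

```text
time_s: 5.78
tcp_pos: [0.6156, -0.2573, 0.2301]
eef_rot: [-180.0, 0.0, 144.2]
contact_force: [-0.2, 0.3, -0.9]
gripper_width: 0.0276
gripper_force: 20.0
```

```bash
python3 -c "
from h import *
togo(B['white'],95,YB)
c=cap('wrist'); cv2.imwrite('pics/w1.png',c['image'])"
```

```text
t 5.775 tcp [ 615.6 -257.3  230.1] rot [-1.7998e+02  1.0000e-02  1.4421e+02] dp [  0.9   1.9 135.1] roll -0.007 w 27.6 gf 20.0 F [-0.2  0.3 -0.9]
```

View pics/w1.png

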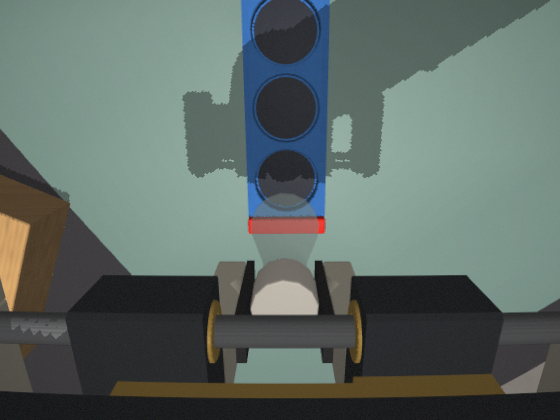

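The wrist view shows the white flask held upright, with the blue rack's red block at (287,226) and its row centred on column 286. The alignment is good, so I lower it gently.

Request:
send_rows([
  {"dp": [0.5, 1.5, 25], "roll": 0, "jaw": 15},
  {"dp": [0.5, 1.5, 60], "roll": 0, "jaw": 15},
  {"dp": [0.5, 1.5, 95], "roll": 0, "jaw": 15},
  {"dp": [0.5, 1.5, 115], "roll": 0, "jaw": 15},
  {"dp": [0.5, 1.5, 122], "roll": 0, "jaw": 15},
])

```text
time_s: 6.45
tcp_pos: [0.6161, -0.2528, 0.1069]
eef_rot: [-180.0, -0.1, 144.8]
contact_force: [-0.3, 0.8, -0.4]
gripper_width: 0.0275
gripper_force: 20.0
```

Request:
send_rows([
  {"dp": [0, 0, 4], "roll": 0, "jaw": 15},
  {"dp": [0, 0, 8], "roll": 0, "jaw": 15},
  {"dp": [0, 0, 11], "roll": 0, "jaw": 15},
  {"dp": [0, 0, 12.5], "roll": 0, "jaw": 15},
  {"dp": [0, 0, 13], "roll": 0, "jaw": 15},
])

```text
time_s: 7.08
tcp_pos: [0.6166, -0.2532, 0.0947]
eef_rot: [180.0, 0.0, 144.6]
contact_force: [-0.2, 0.5, 2.3]
gripper_width: 0.0271
gripper_force: 20.0
```

```bash
python3 -c "
from h import *
togo(B['white'],95,YB)"
```

```text
t 7.075 tcp [ 616.6 -253.2   94.7] rot [1.8000e+02 1.0000e-02 1.4464e+02] dp [-0.6 -2.  -0.3] roll 0.001 w 27.1 gf 20.0 F [-0.2  0.5  2.3]
```

Request:
send_rows([
  {"dp": [0, 0, 0], "roll": 0, "jaw": 36},
  {"dp": [0, 0, 0], "roll": 0, "jaw": 45},
  {"dp": [0, 0, 0], "roll": 0, "jaw": 65},
  {"dp": [0, 0, 0], "roll": 0, "jaw": 80},
  {"dp": [0, 0, 0], "roll": 0, "jaw": 80},
])

```text
time_s: 7.7
tcp_pos: [0.6165, -0.2532, 0.0946]
eef_rot: [-180.0, -0.0, 144.6]
contact_force: [-0.3, -0.2, -0.3]
gripper_width: 0.0639
gripper_force: 0.0
```

Request:
send_rows([
  {"dp": [0, 0, -25], "roll": 0, "jaw": 80},
  {"dp": [0, 0, -65], "roll": 0, "jaw": 80},
  {"dp": [0, 0, -105], "roll": 0, "jaw": 80},
  {"dp": [0, 0, -130], "roll": 0, "jaw": 80},
  {"dp": [0, 0, -135], "roll": 0, "jaw": 80},
])

```text
time_s: 8.32
tcp_pos: [0.6173, -0.2534, 0.2319]
eef_rot: [179.9, 0.2, 144.6]
contact_force: [-0.0, -0.4, 0.4]
gripper_width: 0.0702
gripper_force: 0.0
```

```bash
python3 - <<'E'
from h import *
togo(G['green'],230,YG)
c=cap("top"); cv2.imwrite("pics/t1.png",c["image"])
E
```

```text
t 8.325 tcp [ 617.3 -253.4  231.9] rot [179.91   0.19 144.64] dp [346.5 344.4   1.9] roll -0.712 w 70.2 gf 0.0 F [-0.  -0.4  0.4]
```

View pics/t1.png

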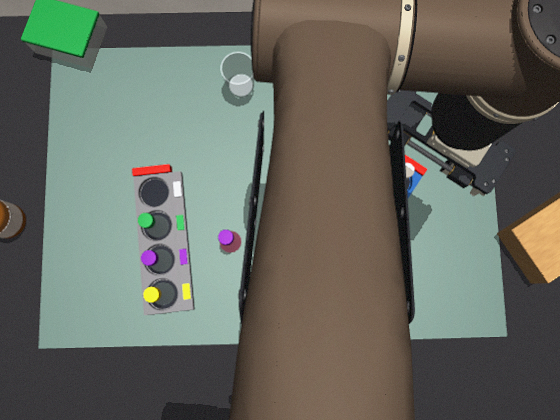

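The top view shows the white cap standing in the blue rack near the red end at (408,170), and the other three flasks undisturbed. Green is next.

Request:
send_rows([
  {"dp": [25, 25, 0], "roll": 0, "jaw": 80},
  {"dp": [65, 65, 0], "roll": 0, "jaw": 80},
  {"dp": [105, 105, 0], "roll": 0, "jaw": 80},
  {"dp": [147, 146, 0], "roll": 0, "jaw": 80},
  {"dp": [189, 188, 0], "roll": 0, "jaw": 80},
])

```text
time_s: 9.0
tcp_pos: [0.57, 0.0111, 0.2282]
eef_rot: [-179.9, -0.1, 144.6]
contact_force: [1.3, 0.6, 0.1]
gripper_width: 0.0704
gripper_force: 0.0
```

Request:
send_rows([
  {"dp": [42, 42, 0], "roll": -0.14, "jaw": 80},
  {"dp": [84, 84, 0], "roll": -0.28, "jaw": 80},
  {"dp": [124, 124, 0], "roll": -0.43, "jaw": 80},
  {"dp": [150, 150, 0], "roll": -0.58, "jaw": 80},
  {"dp": [157.5, 156.5, 0], "roll": -0.712, "jaw": 80},
])

```text
time_s: 9.62
tcp_pos: [0.5322, 0.2303, 0.2279]
eef_rot: [-179.9, -0.1, -174.2]
contact_force: [-0.8, -0.4, -0.6]
gripper_width: 0.0697
gripper_force: 0.0
```

```bash
python3 - <<'E'
from h import *
togo(G['green'],94,YG)
E
```

```text
t 9.625 tcp [532.2 230.3 227.9] rot [-1.7994e+02 -1.2000e-01 -1.7417e+02] dp [ -1.6  -2.5 133.9] roll 0.007 w 69.7 gf 0.0 F [-0.8 -0.4 -0.6]
```

Request:
send_rows([
  {"dp": [-1, -1, 25], "roll": 0, "jaw": 80},
  {"dp": [-1, -1, 65], "roll": 0, "jaw": 80},
  {"dp": [-1, -1, 105], "roll": 0, "jaw": 80},
  {"dp": [-1, -1, 130], "roll": 0, "jaw": 80},
  {"dp": [-1, -1, 135], "roll": 0, "jaw": 80},
])

```text
time_s: 10.25
tcp_pos: [0.5328, 0.2262, 0.0917]
eef_rot: [-179.8, -0.3, -174.6]
contact_force: [-0.8, 1.3, 0.8]
gripper_width: 0.0704
gripper_force: 0.0
```

Request:
send_rows([
  {"dp": [0, 0, 0], "roll": 0, "jaw": 60},
  {"dp": [0, 0, 0], "roll": 0, "jaw": 15},
  {"dp": [0, 0, 0], "roll": 0, "jaw": 15},
  {"dp": [0, 0, 0], "roll": 0, "jaw": 15},
  {"dp": [0, 0, 0], "roll": 0, "jaw": 15},
])

```text
time_s: 10.88
tcp_pos: [0.5345, 0.2275, 0.0949]
eef_rot: [180.0, 0.0, -174.6]
contact_force: [-0.7, 0.2, 0.9]
gripper_width: 0.0276
gripper_force: 20.0
```

```bash
python3 - <<'E'
from h import *
togo(B['green'],230,YB)
E
```

```text
t 10.875 tcp [534.5 227.5  94.9] rot [ 1.7998e+02  3.0000e-02 -1.7457e+02] dp [  16.  -443.7 -135.1] roll 0.713 w 27.6 gf 20.0 F [-0.7  0.2  0.9]
```

Request:
send_rows([
  {"dp": [0, 0, -15], "roll": 0, "jaw": 15},
  {"dp": [0, 0, -55], "roll": 0, "jaw": 15},
  {"dp": [0, 0, -100], "roll": 0, "jaw": 15},
  {"dp": [0, -10, -130], "roll": 0, "jaw": 15},
  {"dp": [1, -40, -135], "roll": 0, "jaw": 15},
])

```text
time_s: 11.5
tcp_pos: [0.5383, 0.1884, 0.2334]
eef_rot: [179.9, 0.3, -174.5]
contact_force: [-0.4, 0.7, -0.7]
gripper_width: 0.0273
gripper_force: 20.0
```

Request:
send_rows([
  {"dp": [2, -48, 0], "roll": 0, "jaw": 15},
  {"dp": [4, -98, 0], "roll": 0, "jaw": 15},
  {"dp": [6, -148, 0], "roll": 0, "jaw": 15},
  {"dp": [8, -198, 0], "roll": 0, "jaw": 15},
  {"dp": [10, -246, 0], "roll": 0, "jaw": 15},
])

```text
time_s: 12.12
tcp_pos: [0.5504, -0.06, 0.2309]
eef_rot: [-180.0, 0.1, -174.6]
contact_force: [1.2, 0.3, -0.6]
gripper_width: 0.0274
gripper_force: 20.0
```

Request:
send_rows([
  {"dp": [1, -45, 0], "roll": 0.14, "jaw": 15},
  {"dp": [2, -90, 0], "roll": 0.29, "jaw": 15},
  {"dp": [4, -130, 0], "roll": 0.44, "jaw": 15},
  {"dp": [5, -155, 0], "roll": 0.59, "jaw": 15},
  {"dp": [5, -157.5, 0], "roll": 0.713, "jaw": 15},
])

```text
time_s: 12.75
tcp_pos: [0.5602, -0.2174, 0.2303]
eef_rot: [-180.0, 0.0, 144.2]
contact_force: [-0.3, -0.4, -1.0]
gripper_width: 0.0276
gripper_force: 20.0
```

```bash
python3 -c "
from h import *
togo(B['green'],95,YB)"
```

```text
t 12.75 tcp [ 560.2 -217.4  230.3] rot [-1.7999e+02  2.0000e-02  1.4420e+02] dp [  0.7   1.5 135.3] roll -0.007 w 27.6 gf 20.0 F [-0.3 -0.4 -1. ]
```

Request:
send_rows([
  {"dp": [0, 0, 25], "roll": 0, "jaw": 15},
  {"dp": [0, 0, 60], "roll": 0, "jaw": 15},
  {"dp": [0, 0, 95], "roll": 0, "jaw": 15},
  {"dp": [0, 0, 115], "roll": 0, "jaw": 15},
  {"dp": [0, 0, 122], "roll": 0, "jaw": 15},
])

```text
time_s: 13.38
tcp_pos: [0.56, -0.2156, 0.1071]
eef_rot: [-180.0, -0.1, 144.6]
contact_force: [-0.1, -0.0, -0.3]
gripper_width: 0.0274
gripper_force: 20.0
```

Request:
send_rows([
  {"dp": [0, 0, 4], "roll": 0, "jaw": 15},
  {"dp": [0, 0, 8], "roll": 0, "jaw": 15},
  {"dp": [0, 0, 11], "roll": 0, "jaw": 15},
  {"dp": [0, 0, 12.5], "roll": 0, "jaw": 15},
  {"dp": [0, 0, 13], "roll": 0, "jaw": 15},
])

```text
time_s: 14.0
tcp_pos: [0.5607, -0.2157, 0.0949]
eef_rot: [180.0, 0.0, 144.6]
contact_force: [-0.2, 0.7, 3.2]
gripper_width: 0.0273
gripper_force: 20.0
```

```bash
python3 -c "
from h import *
togo(B['green'],95,YB)"
```

```text
t 14.0 tcp [ 560.7 -215.7   94.9] rot [1.7999e+02 3.0000e-02 1.4459e+02] dp [ 0.1 -0.2 -0.1] roll -0.0 w 27.3 gf 20.0 F [-0.2  0.7  3.2]
```

Request:
send_rows([
  {"dp": [0, 0, 0], "roll": 0, "jaw": 36},
  {"dp": [0, 0, 0], "roll": 0, "jaw": 45},
  {"dp": [0, 0, 0], "roll": 0, "jaw": 65},
  {"dp": [0, 0, 0], "roll": 0, "jaw": 80},
  {"dp": [0, 0, 0], "roll": 0, "jaw": 80},
])

```text
time_s: 14.62
tcp_pos: [0.5604, -0.2156, 0.0946]
eef_rot: [-180.0, -0.0, 144.6]
contact_force: [-0.0, 0.6, 0.6]
gripper_width: 0.0637
gripper_force: 0.0
```

Request:
send_rows([
  {"dp": [0, 0, -25], "roll": 0, "jaw": 80},
  {"dp": [0, 0, -65], "roll": 0, "jaw": 80},
  {"dp": [0, 0, -105], "roll": 0, "jaw": 80},
  {"dp": [0, 0, -130], "roll": 0, "jaw": 80},
  {"dp": [0, 0, -135], "roll": 0, "jaw": 80},
])

```text
time_s: 15.25
tcp_pos: [0.5613, -0.2158, 0.2316]
eef_rot: [179.9, 0.2, 144.6]
contact_force: [-0.4, -0.0, -0.1]
gripper_width: 0.0701
gripper_force: 0.0
```

```bash
python3 - <<'E'
from h import *
togo(G['purple'],230,YG)
E
```

```text
t 15.25 tcp [ 561.3 -215.8  231.6] rot [179.9    0.18 144.59] dp [331.5 301.    1.6] roll -0.713 w 70.1 gf 0.0 F [-0.4 -0.  -0.1]
```

Request:
send_rows([
  {"dp": [25, 23, 0], "roll": 0, "jaw": 80},
  {"dp": [63, 57, 0], "roll": 0, "jaw": 80},
  {"dp": [102, 93, 0], "roll": 0, "jaw": 80},
  {"dp": [141, 129, 0], "roll": 0, "jaw": 80},
  {"dp": [180, 164, 0], "roll": 0, "jaw": 80},
])

```text
time_s: 15.88
tcp_pos: [0.5078, 0.0238, 0.2287]
eef_rot: [-180.0, -0.0, 144.6]
contact_force: [0.7, 0.3, 0.1]
gripper_width: 0.0703
gripper_force: 0.0
```

Request:
send_rows([
  {"dp": [40, 36, 0], "roll": -0.14, "jaw": 80},
  {"dp": [80, 72, 0], "roll": -0.28, "jaw": 80},
  {"dp": [118, 107, 0], "roll": -0.43, "jaw": 80},
  {"dp": [145, 132, 0], "roll": -0.58, "jaw": 80},
  {"dp": [151, 137.5, 0], "roll": -0.712, "jaw": 80},
])

```text
time_s: 16.5
tcp_pos: [0.4645, 0.2237, 0.2284]
eef_rot: [-180.0, -0.1, -174.2]
contact_force: [0.3, 0.0, -0.5]
gripper_width: 0.0701
gripper_force: 0.0
```

Request:
send_rows([
  {"dp": [0, 0, 25], "roll": 0, "jaw": 80},
  {"dp": [0, 0, 45], "roll": 0, "jaw": 80},
  {"dp": [0, 0, 60], "roll": 0, "jaw": 80},
  {"dp": [0, 0, 60], "roll": 0, "jaw": 80},
])

```text
time_s: 17.0
tcp_pos: [0.4648, 0.2213, 0.1682]
eef_rot: [-179.9, -0.1, -174.6]
contact_force: [0.0, 1.0, 0.5]
gripper_width: 0.0702
gripper_force: 0.0
```

```bash
python3 - <<'E'
from h import *
togo(G['purple'],95,YG)
E
```

```text
t 17.0 tcp [464.8 221.3 168.2] rot [-1.7990e+02 -1.3000e-01 -1.7464e+02] dp [-0.7  0.4 73.2] roll -0.002 w 70.2 gf 0.0 F [0.  1.  0.5]
```

Request:
send_rows([
  {"dp": [-0.5, 0.5, 30], "roll": 0, "jaw": 80},
  {"dp": [-0.5, 0.5, 60], "roll": 0, "jaw": 80},
  {"dp": [-0.5, 0.5, 75], "roll": 0, "jaw": 80},
  {"dp": [-0.5, 0.5, 75], "roll": 0, "jaw": 80},
])

```text
time_s: 17.5
tcp_pos: [0.4658, 0.2222, 0.0943]
eef_rot: [-179.9, -0.1, -174.6]
contact_force: [0.2, 0.2, 1.0]
gripper_width: 0.07
gripper_force: 0.0
```

Request:
send_rows([
  {"dp": [0, 0, 0], "roll": 0, "jaw": 60},
  {"dp": [0, 0, 0], "roll": 0, "jaw": 15},
  {"dp": [0, 0, 0], "roll": 0, "jaw": 15},
  {"dp": [0, 0, 0], "roll": 0, "jaw": 15},
  {"dp": [0, 0, 0], "roll": 0, "jaw": 15},
])

```text
time_s: 18.12
tcp_pos: [0.4659, 0.2225, 0.0947]
eef_rot: [180.0, 0.0, -174.6]
contact_force: [0.0, -0.5, -1.1]
gripper_width: 0.0275
gripper_force: 20.0
```

```bash
python3 - <<'E'
from h import *
togo(B['purple'],230,YB)
E
```

```text
t 18.125 tcp [465.9 222.5  94.7] rot [ 1.8000e+02  1.0000e-02 -1.7462e+02] dp [  -1.6 -400.8 -135.3] roll 0.712 w 27.5 gf 20.0 F [ 0.  -0.5 -1.1]
```

Request:
send_rows([
  {"dp": [0, 0, -15], "roll": 0, "jaw": 15},
  {"dp": [0, 0, -55], "roll": 0, "jaw": 15},
  {"dp": [0, 0, -100], "roll": 0, "jaw": 15},
  {"dp": [0, -10, -130], "roll": 0, "jaw": 15},
  {"dp": [0, -40, -135], "roll": 0, "jaw": 15},
])

```text
time_s: 18.75
tcp_pos: [0.4707, 0.1836, 0.2331]
eef_rot: [179.8, 0.3, -174.5]
contact_force: [0.0, -0.8, -0.6]
gripper_width: 0.0274
gripper_force: 20.0
```

Request:
send_rows([
  {"dp": [0, -43, 0], "roll": 0, "jaw": 15},
  {"dp": [0, -87, 0], "roll": 0, "jaw": 15},
  {"dp": [0, -131, 0], "roll": 0, "jaw": 15},
  {"dp": [-1, -175, 0], "roll": 0, "jaw": 15},
  {"dp": [-1, -218, 0], "roll": 0, "jaw": 15},
])

```text
time_s: 19.38
tcp_pos: [0.4911, -0.0358, 0.2308]
eef_rot: [180.0, 0.1, -174.6]
contact_force: [-0.1, -1.3, -0.8]
gripper_width: 0.0274
gripper_force: 20.0
```

Request:
send_rows([
  {"dp": [0, -42, 0], "roll": 0.14, "jaw": 15},
  {"dp": [0, -84, 0], "roll": 0.29, "jaw": 15},
  {"dp": [0, -118, 0], "roll": 0.44, "jaw": 15},
  {"dp": [-0.5, -140, 0], "roll": 0.59, "jaw": 15},
  {"dp": [-0.5, -143, 0], "roll": 0.712, "jaw": 15},
])

```text
time_s: 20.0
tcp_pos: [0.5048, -0.1781, 0.2304]
eef_rot: [-180.0, 0.0, 144.2]
contact_force: [0.2, 0.0, -1.2]
gripper_width: 0.0272
gripper_force: 20.0
```

```bash
python3 -c "
from h import *
togo(B['purple'],95,YB)"
```

```text
t 20.0 tcp [ 504.8 -178.1  230.4] rot [-1.8000e+02  1.0000e-02  1.4422e+02] dp [  0.7   1.6 135.4] roll -0.007 w 27.2 gf 20.0 F [ 0.2  0.  -1.2]
```

Request:
send_rows([
  {"dp": [0, 0, 25], "roll": 0, "jaw": 15},
  {"dp": [0, 0, 60], "roll": 0, "jaw": 15},
  {"dp": [0, 0, 95], "roll": 0, "jaw": 15},
  {"dp": [0, 0, 115], "roll": 0, "jaw": 15},
  {"dp": [0, 0, 122], "roll": 0, "jaw": 15},
])

```text
time_s: 20.62
tcp_pos: [0.5045, -0.1767, 0.1072]
eef_rot: [-179.9, -0.1, 144.6]
contact_force: [0.1, 0.1, 0.0]
gripper_width: 0.0274
gripper_force: 20.0
```

Request:
send_rows([
  {"dp": [0, 0, 4], "roll": 0, "jaw": 15},
  {"dp": [0, 0, 8], "roll": 0, "jaw": 15},
  {"dp": [0, 0, 11], "roll": 0, "jaw": 15},
  {"dp": [0, 0, 12.5], "roll": 0, "jaw": 15},
  {"dp": [0, 0, 13], "roll": 0, "jaw": 15},
])

```text
time_s: 21.25
tcp_pos: [0.505, -0.1767, 0.0947]
eef_rot: [180.0, 0.0, 144.6]
contact_force: [-1.2, -0.8, 2.4]
gripper_width: 0.0275
gripper_force: 20.0
```

```bash
python3 -c "
from h import *
togo(B['purple'],95,YB)"
```

```text
t 21.25 tcp [ 505.  -176.7   94.7] rot [1.8000e+02 1.0000e-02 1.4458e+02] dp [ 0.1  0.3 -0.3] roll -0.0 w 27.5 gf 20.0 F [-1.2 -0.8  2.4]
```

Request:
send_rows([
  {"dp": [0, 0, 0], "roll": 0, "jaw": 36},
  {"dp": [0, 0, 0], "roll": 0, "jaw": 45},
  {"dp": [0, 0, 0], "roll": 0, "jaw": 65},
  {"dp": [0, 0, 0], "roll": 0, "jaw": 80},
  {"dp": [0, 0, 0], "roll": 0, "jaw": 80},
])

```text
time_s: 21.88
tcp_pos: [0.5049, -0.1767, 0.0946]
eef_rot: [-180.0, 0.0, 144.6]
contact_force: [0.3, -0.3, 0.4]
gripper_width: 0.0639
gripper_force: 0.0
```

Request:
send_rows([
  {"dp": [0, 0, -25], "roll": 0, "jaw": 80},
  {"dp": [0, 0, -65], "roll": 0, "jaw": 80},
  {"dp": [0, 0, -105], "roll": 0, "jaw": 80},
  {"dp": [0, 0, -130], "roll": 0, "jaw": 80},
  {"dp": [0, 0, -135], "roll": 0, "jaw": 80},
])

```text
time_s: 22.5
tcp_pos: [0.5057, -0.1767, 0.2315]
eef_rot: [179.9, 0.2, 144.6]
contact_force: [0.2, -0.2, -0.3]
gripper_width: 0.0704
gripper_force: 0.0
```

Request:
send_rows([
  {"dp": [25, 21, 0], "roll": 0, "jaw": 80},
  {"dp": [60, 50, 0], "roll": 0, "jaw": 80},
  {"dp": [95, 79, 0], "roll": 0, "jaw": 80},
  {"dp": [132, 109, 0], "roll": 0, "jaw": 80},
  {"dp": [168, 139, 0], "roll": 0, "jaw": 80},
])

```text
time_s: 23.12
tcp_pos: [0.4475, 0.0351, 0.2288]
eef_rot: [-180.0, -0.0, 144.6]
contact_force: [1.0, -0.1, 1.1]
gripper_width: 0.0702
gripper_force: 0.0
```

Request:
send_rows([
  {"dp": [38, 31, 0], "roll": -0.14, "jaw": 80},
  {"dp": [76, 63, 0], "roll": -0.28, "jaw": 80},
  {"dp": [112, 93, 0], "roll": -0.43, "jaw": 80},
  {"dp": [138, 115, 0], "roll": -0.58, "jaw": 80},
  {"dp": [144, 119.5, 0], "roll": -0.712, "jaw": 80},
])

```text
time_s: 23.75
tcp_pos: [0.3996, 0.2164, 0.2286]
eef_rot: [-180.0, -0.1, -174.2]
contact_force: [-0.2, -1.5, 0.3]
gripper_width: 0.0701
gripper_force: 0.0
```

Request:
send_rows([
  {"dp": [0, 0, 25], "roll": 0, "jaw": 80},
  {"dp": [0, 0, 45], "roll": 0, "jaw": 80},
  {"dp": [0, 0, 60], "roll": 0, "jaw": 80},
  {"dp": [0, 0, 60], "roll": 0, "jaw": 80},
])

```text
time_s: 24.25
tcp_pos: [0.3996, 0.2139, 0.168]
eef_rot: [-179.9, -0.2, -174.6]
contact_force: [-0.4, 0.2, -0.2]
gripper_width: 0.0702
gripper_force: 0.0
```

```bash
python3 - <<'E'
from h import *
togo(G['yellow'],95,YG)
E
```

```text
t 24.25 tcp [399.6 213.9 168. ] rot [-1.7986e+02 -1.5000e-01 -1.7464e+02] dp [-0.7  1.  73. ] roll -0.002 w 70.2 gf 0.0 F [-0.4  0.2 -0.2]
```

Request:
send_rows([
  {"dp": [-0.5, 0.5, 30], "roll": 0, "jaw": 80},
  {"dp": [-0.5, 0.5, 60], "roll": 0, "jaw": 80},
  {"dp": [-0.5, 0.5, 75], "roll": 0, "jaw": 80},
  {"dp": [-0.5, 0.5, 75], "roll": 0, "jaw": 80},
])

```text
time_s: 24.75
tcp_pos: [0.4006, 0.2149, 0.094]
eef_rot: [-179.9, -0.1, -174.6]
contact_force: [-1.0, -0.6, 0.2]
gripper_width: 0.0703
gripper_force: 0.0
```

Request:
send_rows([
  {"dp": [0, 0, 0], "roll": 0, "jaw": 60},
  {"dp": [0, 0, 0], "roll": 0, "jaw": 15},
  {"dp": [0, 0, 0], "roll": 0, "jaw": 15},
  {"dp": [0, 0, 0], "roll": 0, "jaw": 15},
  {"dp": [0, 0, 0], "roll": 0, "jaw": 15},
])

```text
time_s: 25.38
tcp_pos: [0.401, 0.2154, 0.0947]
eef_rot: [180.0, 0.0, -174.6]
contact_force: [0.1, -0.7, 0.9]
gripper_width: 0.0273
gripper_force: 20.0
```

```bash
python3 - <<'E'
from h import *
togo(B['yellow'],230,YB)
E
```

```text
t 25.375 tcp [401.  215.4  94.7] rot [ 1.7999e+02  1.0000e-02 -1.7463e+02] dp [ -15.5 -355.4 -135.3] roll 0.712 w 27.3 gf 20.0 F [ 0.1 -0.7  0.9]
```

Request:
send_rows([
  {"dp": [0, 0, -15], "roll": 0, "jaw": 15},
  {"dp": [0, 0, -55], "roll": 0, "jaw": 15},
  {"dp": [0, 0, -100], "roll": 0, "jaw": 15},
  {"dp": [0, -10, -130], "roll": 0, "jaw": 15},
  {"dp": [-1, -35, -135], "roll": 0, "jaw": 15},
])

```text
time_s: 26.0
tcp_pos: [0.406, 0.1815, 0.2318]
eef_rot: [179.9, 0.2, -174.5]
contact_force: [0.0, 0.6, -1.1]
gripper_width: 0.0274
gripper_force: 20.0
```

Request:
send_rows([
  {"dp": [-2, -38, 0], "roll": 0, "jaw": 15},
  {"dp": [-4, -77, 0], "roll": 0, "jaw": 15},
  {"dp": [-6, -116, 0], "roll": 0, "jaw": 15},
  {"dp": [-7, -155, 0], "roll": 0, "jaw": 15},
  {"dp": [-9, -194, 0], "roll": 0, "jaw": 15},
])

```text
time_s: 26.62
tcp_pos: [0.4322, -0.0129, 0.2296]
eef_rot: [180.0, 0.0, -174.6]
contact_force: [0.5, -0.3, -0.2]
gripper_width: 0.0272
gripper_force: 20.0
```

Request:
send_rows([
  {"dp": [-1, -38, 0], "roll": 0.14, "jaw": 15},
  {"dp": [-3, -74, 0], "roll": 0.29, "jaw": 15},
  {"dp": [-4, -104, 0], "roll": 0.44, "jaw": 15},
  {"dp": [-5, -123, 0], "roll": 0.59, "jaw": 15},
  {"dp": [-5.5, -126.5, 0], "roll": 0.712, "jaw": 15},
])

```text
time_s: 27.25
tcp_pos: [0.4494, -0.1382, 0.2292]
eef_rot: [-180.0, -0.0, 144.2]
contact_force: [-0.0, 0.8, -0.1]
gripper_width: 0.0274
gripper_force: 20.0
```

```bash
python3 -c "
from h import *
togo(B['yellow'],95,YB)"
```

```text
t 27.25 tcp [ 449.4 -138.2  229.2] rot [-1.7997e+02 -4.0000e-02  1.4422e+02] dp [  0.5   1.2 134.2] roll -0.007 w 27.4 gf 20.0 F [-0.   0.8 -0.1]
```

Request:
send_rows([
  {"dp": [0, 0, 25], "roll": 0, "jaw": 15},
  {"dp": [0, 0, 60], "roll": 0, "jaw": 15},
  {"dp": [0, 0, 95], "roll": 0, "jaw": 15},
  {"dp": [0, 0, 115], "roll": 0, "jaw": 15},
  {"dp": [0, 0, 122], "roll": 0, "jaw": 15},
])

```text
time_s: 27.88
tcp_pos: [0.4488, -0.1372, 0.1064]
eef_rot: [-179.9, -0.1, 144.6]
contact_force: [-0.2, 0.0, 0.1]
gripper_width: 0.0273
gripper_force: 20.0
```

Request:
send_rows([
  {"dp": [0, 0, 4], "roll": 0, "jaw": 15},
  {"dp": [0, 0, 8], "roll": 0, "jaw": 15},
  {"dp": [0, 0, 10.5], "roll": 0, "jaw": 15},
  {"dp": [0, 0, 12], "roll": 0, "jaw": 15},
  {"dp": [0, 0, 12], "roll": 0, "jaw": 15},
])

```text
time_s: 28.5
tcp_pos: [0.4497, -0.1371, 0.0957]
eef_rot: [180.0, 0.0, 144.6]
contact_force: [0.5, -0.1, 0.1]
gripper_width: 0.0272
gripper_force: 20.0
```

```bash
python3 -c "
from h import *
togo(B['yellow'],95,YB)"
```

```text
t 28.5 tcp [ 449.7 -137.1   95.7] rot [1.7999e+02 1.0000e-02 1.4458e+02] dp [0.1 0.1 0.7] roll -0.0 w 27.2 gf 20.0 F [ 0.5 -0.1  0.1]
```

Not yet in contact, so I lower 1 mm more and then release.

Request:
send_rows([
  {"dp": [0, 0, 0.5], "roll": 0, "jaw": 15},
  {"dp": [0, 0, 1], "roll": 0, "jaw": 15},
  {"dp": [0, 0, 1], "roll": 0, "jaw": 15},
])

```text
time_s: 28.88
tcp_pos: [0.4498, -0.1371, 0.0947]
eef_rot: [180.0, 0.0, 144.6]
contact_force: [-0.2, -0.2, 1.3]
gripper_width: 0.0274
gripper_force: 20.0
```

Request:
send_rows([
  {"dp": [0, 0, 0], "roll": 0, "jaw": 36},
  {"dp": [0, 0, 0], "roll": 0, "jaw": 45},
  {"dp": [0, 0, 0], "roll": 0, "jaw": 65},
  {"dp": [0, 0, 0], "roll": 0, "jaw": 80},
  {"dp": [0, 0, 0], "roll": 0, "jaw": 80},
])

```text
time_s: 29.5
tcp_pos: [0.4497, -0.1371, 0.0946]
eef_rot: [-180.0, 0.0, 144.6]
contact_force: [0.6, 1.5, -0.1]
gripper_width: 0.0637
gripper_force: 0.0
```

Request:
send_rows([
  {"dp": [0, 0, -25], "roll": 0, "jaw": 80},
  {"dp": [0, 0, -65], "roll": 0, "jaw": 80},
  {"dp": [0, 0, -105], "roll": 0, "jaw": 80},
  {"dp": [0, 0, -130], "roll": 0, "jaw": 80},
  {"dp": [0, 0, -135], "roll": 0, "jaw": 80},
])

```text
time_s: 30.12
tcp_pos: [0.4505, -0.1371, 0.2313]
eef_rot: [179.9, 0.1, 144.6]
contact_force: [0.5, -0.9, 0.1]
gripper_width: 0.0698
gripper_force: 0.0
```

Request:
send_rows([
  {"dp": [40, 35, 0], "roll": 0, "jaw": 80},
  {"dp": [80, 70, 0], "roll": 0, "jaw": 80},
  {"dp": [120, 105, 0], "roll": 0, "jaw": 80},
  {"dp": [160, 140, 0], "roll": 0, "jaw": 80},
  {"dp": [200, 175, 0], "roll": 0, "jaw": 80},
])

```text
time_s: 30.75
tcp_pos: [0.3871, 0.1228, 0.229]
eef_rot: [-180.0, -0.0, 144.6]
contact_force: [1.2, 0.7, 0.3]
gripper_width: 0.0703
gripper_force: 0.0
```

```bash
python3 - <<'E'
from h import *
togo(G['yellow'],230,YG)
t=cap("top"); s=cap("scene")
cv2.imwrite("pics/tf.png",t["image"]);cv2.imwrite("pics/sf.png",cv2.resize(s["image"][120:340,120:420],None,fx=2.5,fy=2.5,interpolation=cv2.INTER_CUBIC))
E
```

```text
t 30.75 tcp [387.1 122.8 229. ] rot [-1.7997e+02 -2.0000e-02  1.4458e+02] dp [42.8 82.8 -1. ] roll -0.713 w 70.3 gf 0.0 F [1.2 0.7 0.3]
```

View pics/tf.png

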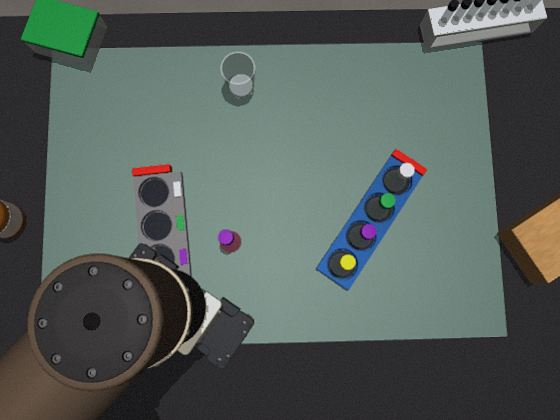

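View pics/sf.png

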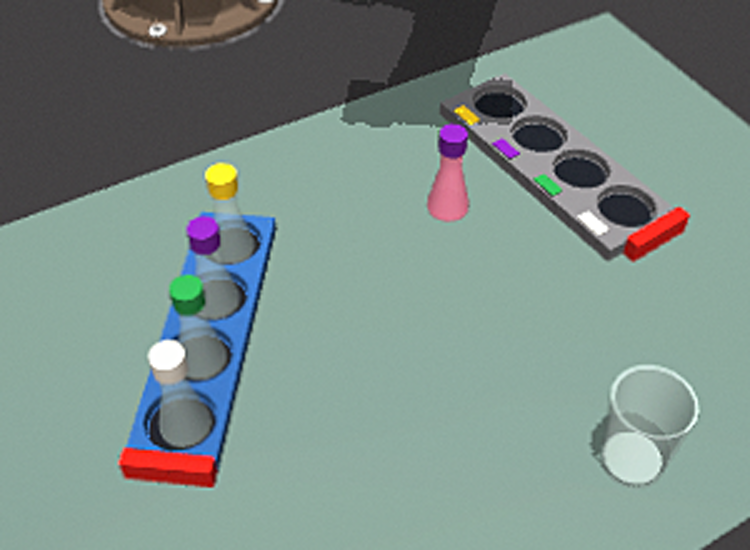

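Both views show the blue rack filled from its red end: white (407,170), green (387,201), purple (369,231), yellow (347,263). The grey rack's visible pockets are empty and the pink decoy is untouched. One check of the cap heights before handing in.

```bash
python3 - <<'E'
from h import *
np.set_printoptions(precision=4,suppress=True)
t=cap("top"); s=cap("scene")
T=dict(white=(407,170),green=(387,201),purple=(369,231),yellow=(347,263));S=dict(white=(187,265),green=(195,238),purple=(201.5,214.5),yellow=(208.5,192.5))
for k in T:
    f=lambda c,p:min((cen(b) for b in blobs(c,k)),key=lambda q:np.hypot(q[0]-p[0],q[1]-p[1]))
    print(k,tri(t,[f(t,T[k])],s,[f(s,S[k])])[0],B[k])
E
```

```text
white [ 0.6178 -0.2545  0.1004  0.0017] (615.9, -255.2)
green [ 0.5614 -0.2155  0.0981  0.002 ] (560.5, -215.8)
purple [ 0.5051 -0.1777  0.0972  0.0022] (505.1, -176.4)
yellow [ 0.4499 -0.1368  0.0972  0.0016] (449.7, -137.0)
```

```bash
python3 -c "
from plant import r
print(r.close_job())"
```

```text
the job is handed in; nothing more can be done
None
```

I moved all four flasks into the blue digester rack in order from its red end (white, green, purple, yellow); the last pictures showed each upright in its pocket, and the job was handed in at about 31 s.

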